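# Close a split bearing block over its shaft and hold the cap down for bolting

## Task

Gently, without dropping it, lay the stub shaft, which stands on end, on its side in the half bore of the block bolted to the bench, its two collars straddling the block, and let go of it. Then set the bearing cap down over it on the block's two dowels and press it fully home, flush on the joint face. Finish while still holding the cap firmly pressed down (about as hard as the weight of a full litre and a half bottle), ready for the bolts, and leave the other things on the bench where they are.

Things in the scene. Friction and masses are not known exactly. Their poses are not given: they have to be found in the camera images.
- block: lower half of a grey split bearing block, bolted down, fixed: body 96 (x) by 40 (y) by 46 mm high on a foot 140 mm long in x, 12 mm thick, a hex bolt at each end (tops 23 mm high). Origin: centre of its underside, z up. A brass-lined half bore, radius 16 mm, runs along its y in the top, axis at x = 0, z = 46 mm; the flat joint faces beside it lie at |x| = 16 to 48 mm, z = 46 mm
- block_joint (a point): middle of the block's joint face, on the bore's axis, 46 mm above the block's origin; axes as the block's. Two steel dowels, 8 mm in diameter, with tapered tips, stand 14 mm up from the joint faces at (x, y) = (+36.5, +10) and (-36.5, -10) mm. The seated cap's origin lies at this point, its x along the block's x either way round
- cap: loose grey bearing cap, 0.2 to 0.4 kg, joint face down on the bench, 96 (x) by 40 (y) mm. Origin: centre of its joint face (underside), z up. Its middle is a hub 50 mm wide in x and 40 mm high with flat upright sides at x = +-25 mm up to z = 28 mm, to be gripped across x; on either side an ear 14 mm thick reaches out to |x| = 48 mm
- cap_top (a point): centre of the cap's top, 40 mm above its joint face, under a 3.5 mm brass plug; axes as the cap's. The underside has a half bore, radius 16 mm, along y. Through the ears go dowel holes of 10 mm at (x, y) = (+36.5, +10) and (-36.5, -10) mm and bolt holes of 13 mm at (+36.5, -10) and (-36.5, +10) mm; a half turn about z changes nothing
- shaft: loose bright steel stub shaft, 0.3 to 0.55 kg, 132 mm long, standing on end on the bench. Origin: centre of its first (lower) end face; z is its axis, up at the start; both ends alike. Along z: end 26 mm in diameter from 0 to 36 mm, collar 40 mm in diameter to 42, journal 30 mm to 90, collar 40 mm to 96, end 26 mm to 132 mm
- shaft_mid (a point): middle of the shaft, on its axis, 66 mm from either end; axes as the shaft's. Lying in the block, the 48 mm journal bridges the block's 40 mm, the collars stand outside its two faces, and the axis lies about 1 mm below block_joint
- dish: bystander: grey steel parts dish, 132 mm across, 26 mm high, with the two cap bolts in it; origin: centre of its underside. Above and behind it is a fixed black spindle on a stand, an obstacle: its nose reaches out to x = 0.51 m at y = 0.02 m, 0.31 m above the bench, and a flange at x = 0.73 m spans y = -0.12 to 0.16 m from 0.2 m up
- bearing: bystander: ball bearing lying flat, 47 mm across, 14 mm high; origin: centre of its underside
- gear: bystander: small steel spur gear, 40 mm across, 26 mm high; origin: centre of its underside
- bottle: bystander: red dropper bottle with a black cap, standing, 33 mm across, 96 mm high; origin: centre of its underside
- ratchet: bystander: ratchet handle lying flat, 226 mm long along its y, 32 mm high; origin: under its middle

How it is judged:
On the way:
1. the shaft lies on its side in the block's half bore, collars either side of the block, let go (angle between the z axis of shaft and the y axis of block, either way round below 0.09 rad and x of shaft_mid in the frame of block_joint between -0.003 and 0.003 m and y of shaft_mid in the frame of block_joint between -0.006 and 0.006 m and z of shaft_mid in the frame of block_joint below 0.0015 m and contact force between each of the arm, the fingers and shaft below 0.3 N), for 0.2 s.
At the end, for the whole second after the job is handed in: Shaft in the half bore: axis within 0.09 rad, middle within 3 mm across, 6 mm along, at most 1.5 mm above the joint face, untouched. Cap at rest on both dowels: within 3 mm and 0.06 rad, level within 0.03 rad, gap under 1.5 mm, held by the fingers and pressed on the block with over 8 N (angle between the z axis of shaft and the y axis of block, either way round below 0.09 rad and x of shaft_mid in the frame of block_joint between -0.003 and 0.003 m and y of shaft_mid in the frame of block_joint between -0.006 and 0.006 m and z of each of shaft_mid, cap in the frame of block_joint below 0.0015 m and contact force between the fingers and shaft below 0.3 N and horizontal distance between cap and block_joint below 0.003 m and angle between the x axis of cap and the x axis of block, either way round below 0.06 rad and angle between the z axis of cap and the z axis of block, either way round below 0.03 rad and z of cap in the frame of block_joint above -0.003 m and contact force between cap and block above 8 N and contact force between the fingers and cap above 3 N and linear speed of cap below 0.02 m/s); the arm keeps its last pose, push and grip.
It fails at once if a bystander was pushed more than 25 mm (distance of any of dish, bearing, gear, bottle, ratchet from where it was at the start of the episode above 0.025 m).
It fails at once if the shaft was dropped into the block: let go, tipped over, more than 15 mm above where it belongs (horizontal distance between shaft_mid and block_joint below 0.06 m and z of shaft_mid in the frame of block_joint above 0.014 m and angle between shaft's own z axis and vertical above 0.5 rad and contact force between each of the fingers, the arm and shaft below 0.05 N).
It also fails if it takes over 64 s, if anything falls off the work surface, if the arm or the gripper's body presses on something with over 40 N, if the wrist force passes 120 N, or if a joint passes its speed limit or range.

## Robot

A 6-joint arm with a two-finger parallel gripper is mounted at the origin on a cart in front of the work surface, level with it; the furniture and walls round the work are solid. World frame = base frame: x ahead of the robot, y to its left, z up, the work surface at z = 0. Lengths are in m, angles in rad, forces in N, time in s.
With the tool pointing down it reaches from about 0.35 to 0.975 m from the base axis. Payload 4.9 kg.
Tool frame: the origin (TCP) lies at the very end of the fingers, on their centre line; the grasp point (between the pads) lies 19 mm behind it (ctrl.grasp_offset is the distance from the TCP to the grasp point, in m); z points along the fingers, y is the line along which they close (so a half turn about z gives the same grasp; the last joint's range is limited). The gripper opens to 85 mm and grips with 20 to 120 N. Pads are 22 mm wide; open, the fingers measure 114 mm over their backs; the gripper's body (76 mm by 85 mm) begins 54 mm behind the grasp point. The pads swing forward as they close: fully open they stand 13 mm farther back than shut.
Start: joints at [-1.357, 0.053, 1.613, -0, 1.476, -0.119], TCP at [0.204, -0.591, 0.231] pointing down, gripper open.
Joint ranges: [-3.01, 3.01], [-1.01, 2.22], [0.06, 2.58], [-1.02, 4.17], [0.09, 2.62], [-3.14, 3.14]. Speed limits (rad/s): [2.57, 2.57, 3.14, 3.14, 3.14, 3.14].

## Interface

Orientations are given as a rotation vector (axis times angle).
In Python, from station import ctrl, optics gives the robot as it stands.
- The arm moves only by the shell command python3 -m handwheel 'ROWS' [OPENING] [FORCE]. ROWS is JSON, a list of rows, each an object of numbers: "tx", "ty", "tz": the shift along the tool's x, y, z in mm; "roll": the turn about the tool's z in rad. A call has 1 to 12 rows; each row shifts and turns the commanded pose from where the row before left it, along the tool's axes as they then stand; what a row does not reach is not made up. A row lasts 1/12 s, in which the tool goes at most 41.7 mm and 7.16 degrees, less where a joint would pass 70% of its speed; a pose out of reach is approached as far as the arm can. A call with a gripper value outside its range is refused whole. OPENING is the finger opening in mm, from 0 to 85.4, set as the call begins (- or left out, the last holds). The fingers move at their own pace and stop on an object; FORCE is the grip in N (left out, the last holds). Time passes only in rows, so rows that do not move let the fingers close. It gives the time, the measured TCP pose, the force, the opening and the grip force at its end, in the units of the state.
- ctrl.get_obs(): the state, without advancing time (a new reading comes with each control period).
- optics.get_image(name): name is "scene" or "top" or "wrist"; returns (picture, depth): 384x512x3 uint8, red, green, blue; 384x512 float32, m along the optical axis (not along the pixel's ray), 0 where there is no reading.
- optics.camera_params(name): a dict with "mtx" (3x3 intrinsics, pixels), "extrinsics" (4x4, takes a point from camera to world coordinates); the wrist camera has in their place "tool_from_camera" (4x4, takes a point from camera to tool coordinates, whose origin is the TCP and whose axes are the flange's). Camera axes: x right, y down, z forward; pixel columns grow to the right and rows downward; lengths in m; the calibration is good to about 2 mm. The wrist camera is an equidistant fisheye: a pixel r from the principal point sees the ray r / f radians off the axis. A picture is of the moment at which its call begins: read the wrist's pose just before it. camera_params takes no time and is no camera call.
- ctrl.finish_job(): hands the job in; it is judged then, once.
The state is a dict: "t": time; "q": joint angles; "dq": joint speeds; "effort": joint torques, N m; "tool_pos": TCP position; "tool_rot": TCP orientation; "contact_force": force on the tool from outside, world axes, zero at the start; "wrist_torque": the same for the moment, N m; "opening": finger opening in m; "grip_force": force on a finger pad.
Only numpy, scipy, OpenCV 4.12 (cv2) and the standard library are available. Lean on these libraries where they do the work, as an engineer would, in place of code of your own. Each camera call takes 0.05 s, during which the arm holds its last target. There are 200 camera calls.

## Working session

There is one attempt and no reset: what is moved stays moved. The work goes in short steps, Python scripts to look and compute and a shell command to move; the robot and the scene stay as the last step left them, time stands still between calls to the robot, and variables do not carry over. Pictures are saved under pics/ and viewed, at most 11 in all, crops included, and the job is handed in when it is done.

```bash
mkdir -p pics; ls; cat > h.py <<'E'
import numpy as np,cv2
from scipy.spatial.transform import Rotation as R
from station import ctrl,optics
def snap(n,f=None):
    o=ctrl.get_obs(); im,d=optics.get_image(n)
    if f: cv2.imwrite('pics/'+f,im[:,:,::-1])
    return o,im,d
def cloud(n,d):
    p=optics.camera_params(n);K=p['mtx'];E=p['extrinsics']
    v,u=np.mgrid[:d.shape[0],:d.shape[1]]
    P=np.stack([(u-K[0][2])/K[0][0]*d,(v-K[1][2])/K[1][1]*d,d],-1)
    P=P@E[:3,:3].T+E[:3,3]; P[d==0]=np.nan
    return P
E
python3 - <<'E'
from h import *
for n in('scene','top'):
    o,im,d=snap(n,n+'0.png');np.save(n+'d.npy',d);np.save(n+'i.npy',im)
    print(n,optics.camera_params(n))
print(o)
E
```

```text
pics
scene {'mtx': array([[398.73954611,   0.        , 257.78167822],
       [  0.        , 398.73954611, 189.041444  ],
       [  0.        ,   0.        ,   1.        ]]), 'extrinsics': array([[-0.82700411, -0.25819092,  0.4994013 ,  0.16949206],
       [-0.56185842,  0.34880359, -0.75010077,  0.97147069],
       [ 0.01947624, -0.90092924, -0.43352874,  0.46121355],
       [ 0.        ,  0.        ,  0.        ,  1.        ]])}
top {'mtx': array([[431.24068591,   0.        , 254.63209151],
       [  0.        , 431.24068591, 187.52050461],
       [  0.        ,   0.        ,   1.        ]]), 'extrinsics': array([[ 0.01052306, -0.99485201,  0.10079063,  0.48909269],
       [-0.99993774, -0.01084371, -0.00263406,  0.29015816],
       [ 0.00371344, -0.10075663, -0.99490417,  1.07055428],
       [ 0.        ,  0.        ,  0.        ,  1.        ]])}
{'t': 0.05, 'q': array([-1.35702363e+00,  5.33494389e-02,  1.61429621e+00, -3.19883991e-06,
        1.47597841e+00, -1.19001762e-01]), 'dq': array([-1.43895444e-06, -1.20670509e-03, -3.61309438e-04,  6.17103992e-04,
       -2.39448931e-03, -6.18184435e-04]), 'effort': array([ 1.44848345e-04, -3.95178115e+01, -3.71656430e+01, -6.16281000e-05,
        4.07777407e-03,  1.39005543e-06]), 'tool_pos': array([ 0.20403303, -0.59010451,  0.23006629]), 'tool_rot': array([-3.09620481e+00, -5.19976766e-01,  1.56042375e-04]), 'contact_force': array([0.55366075, 0.02599989, 0.18132636]), 'wrist_torque': array([ 0.06517817, -0.02247249,  0.02770682]), 'grip_force': 0.0, 'opening': 0.0855715608094758}
```

View pics/scene0.png

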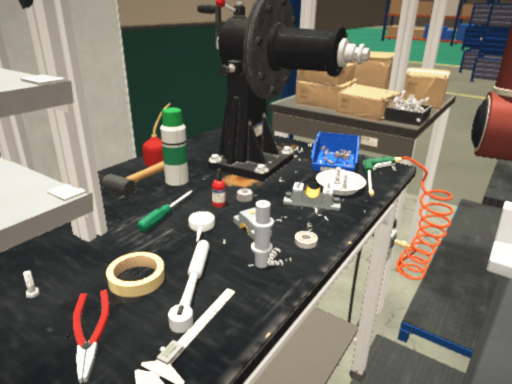

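View pics/top0.png

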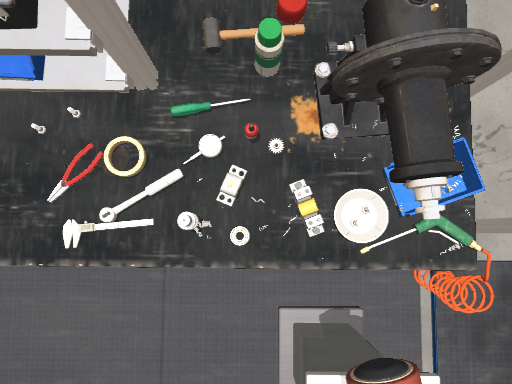

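The scene shows all parts. In the top view: shaft (187,220), cap (231,185), block with yellow bore (307,208), dish (361,215), bearing (240,236), gear (277,145), bottle (252,130), ratchet (145,195). Next I'll measure them.

```bash
python3 - <<'E'
from h import *
d=np.load('topd.npy');im=np.load('topi.npy');P=cloud('top',d)
for u,v in[(150,240),(270,220),(210,205),(330,190)]: print('bench',u,v,P[v,u].round(4))
def rect(n,u0,u1,v0,v1,z0,z1):
    q=P[v0:v1,u0:u1].reshape(-1,3);q=q[(q[:,2]>z0)&(q[:,2]<z1)]
    r=cv2.minAreaRect((q[:,:2]*1000).astype(np.float32))
    print(n,len(q),q.mean(0).round(4),np.median(q[:,2]).round(4),'rect',r)
rect('shaft top',165,215,195,240,.12,.145)
rect('shaft collar',165,215,195,240,.08,.11)
rect('cap ears',205,260,155,215,.008,.022)
rect('cap all',205,260,155,215,.008,.05)
rect('cap hub',205,260,155,215,.025,.05)
rect('block joint',280,335,170,245,.04,.052)
rect('block all',280,335,170,245,.035,.075)
rect('block foot',280,335,170,245,.008,.075)
rect('dowels',280,335,170,245,.053,.075)
rect('dish',335,392,185,250,.01,.06)
crop=im[160:250,170:400]
cv2.imwrite('pics/crop.png',cv2.resize(crop[:,:,::-1],None,fx=3.4,fy=3.4,interpolation=cv2.INTER_CUBIC))
E
```

```text
bench 150 240 [0.4649 0.5429 0.0032]
bench 270 220 [ 0.5171  0.2484 -0.0011]
bench 210 205 [0.5525 0.3975 0.0026]
bench 330 190 [0.5934 0.0992 0.    ]
shaft top 121 [0.5123 0.4408 0.1333] 0.1337 rect ((512.7591552734375, 441.0167541503906), (23.898223876953125, 24.170188903808594), 1.0521796941757202)
shaft collar 122 [0.5111 0.4371 0.098 ] 0.0979 rect ((512.0784912109375, 441.7756652832031), (38.56440734863281, 39.32952117919922), 43.35527801513672)
cap ears 273 [0.6032 0.3464 0.0152] 0.0152 rect ((618.6568603515625, 347.65179443359375), (141.03863525390625, 93.59111785888672), 15.599075317382812)
cap all 632 [0.603  0.3465 0.0292] 0.0372 rect ((618.6568603515625, 347.65179443359375), (141.03863525390625, 93.59111785888672), 15.599075317382812)
cap hub 346 [0.601  0.3452 0.0406] 0.0409 rect ((620.0264892578125, 373.0701904296875), (113.3071517944336, 52.987735748291016), 55.79772186279297)
block joint 365 [0.5481 0.1611 0.0465] 0.0471 rect ((548.7488403320312, 160.6375732421875), (95.59529876708984, 39.61674499511719), 21.326738357543945)
block all 456 [0.5482 0.1613 0.0457] 0.0467 rect ((548.642822265625, 160.67410278320312), (95.57074737548828, 40.3549690246582), 20.916921615600586)
block foot 1013 [0.5472 0.1612 0.0319] 0.033 rect ((544.891845703125, 150.60379028320312), (116.83843231201172, 142.60366821289062), 83.56094360351562)
dowels 20 [0.5528 0.1619 0.0591] 0.0596 rect ((550.2686157226562, 160.91696166992188), (80.30998229980469, 25.759811401367188), 20.93238639831543)
dish 1347 [0.5288 0.0219 0.0217] 0.0216 rect ((523.0368041992188, 17.788864135742188), (148.54660034179688, 151.0950469970703), 7.879583835601807)
```

View pics/crop.png

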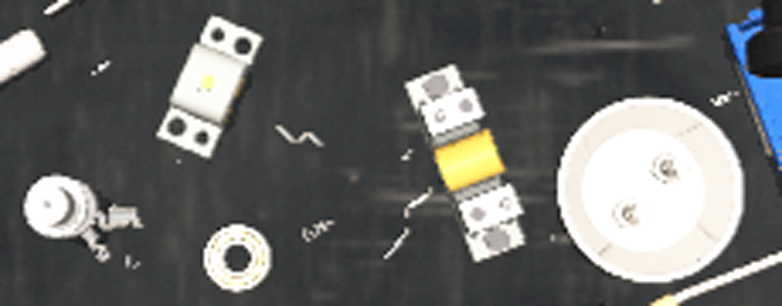

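The enlarged crop shows the block's joint face and dowels around its yellow bore, and the cap's hub with its four holes. The bore line passes beside the dish.

The tool can only point down, so here's the plan:
1. Grip the shaft's top end.
2. Tilt it over on the bench so it pivots in the grip.
3. Carry it to the block.

First I'll rotate to yaw 180°.

```bash
python3 - <<'E'
from h import *
d=np.load('topd.npy');P=cloud('top',d)
m=((P[...,2]>.008)&(P[...,2]<.05)).astype(np.uint8);n,l,s,c=cv2.connectedComponentsWithStats(m)
for name,(u,v),z0 in[('cap',(231,185),.008),('captop',(231,185),.034),('bearing',(240,229),.008)]:
    k=l[v,u];q=P[l==k];q=q[q[:,2]>z0];print(name,k,len(q),q.mean(0).round(4),cv2.minAreaRect((q[:,:2]*1000).astype(np.float32)))
E
python3 -m handwheel '[{"roll":-0.125},{"roll":-0.125},{"roll":-0.125},{"roll":-0.125},{"roll":-0.125},{"roll":-0.125},{"roll":-0.125},{"roll":-0.125},{"roll":-0.125},{"roll":-0.125},{"roll":-0.125},{"roll":-0.125}]' 85
python3 -m handwheel '[{"roll":-0.125},{"roll":-0.125},{"roll":-0.125},{"roll":-0.125},{"roll":-0.125},{"roll":-0.125},{"roll":-0.125},{"roll":-0.125},{"roll":-0.125},{"roll":-0.125},{"roll":-0.06}]'
```

```text
cap 36 597 [0.6003 0.3449 0.03  ] ((601.9547119140625, 345.00738525390625), (40.43125534057617, 96.37030029296875), 67.22330474853516)
captop 36 331 [0.6014 0.345  0.041 ] ((601.8837890625, 345.15521240234375), (40.27935791015625, 48.070289611816406), 66.619384765625)
bearing 132 238 [0.4787 0.3241 0.0144] ((478.3890075683594, 324.1724853515625), (45.9243278503418, 43.864471435546875), 0.7050772309303284)$[0]: bad value
$[0]: bad value
```

```bash

python3 -m handwheel '[{"roll":-0.12},{"roll":-0.12},{"roll":-0.12},{"roll":-0.12},{"roll":-0.12},{"roll":-0.12},{"roll":-0.12},{"roll":-0.12},{"roll":-0.12},{"roll":-0.12},{"roll":-0.12},{"roll":-0.12}]' 85
python3 -m handwheel '[{"roll":-0.12},{"roll":-0.12},{"roll":-0.12},{"roll":-0.12},{"roll":-0.12},{"roll":-0.12},{"roll":-0.12},{"roll":-0.12},{"roll":-0.12},{"roll":-0.12},{"roll":-0.12},{"roll":-0.05}]'
```

```text
$[0]: bad value
$[0]: bad value
```

```bash

python3 -m handwheel '[{"tx":0,"ty":0,"tz":0,"roll":-0.12}]' 85; python3 -m handwheel '[{"roll":-0.12}]'; python3 -m handwheel '[{"tx":1,"ty":0,"tz":0}]'; python3 -m handwheel --help | head -20
```

```text
t: 0.18
tool_pos: [0.2041, -0.5902, 0.2304]
tool_rot: [-3.059, -0.708, -0.0]
contact_force: [0.5, 0.1, 0.3]
opening: 0.0853
grip_force: 0.0$[0]: bad value
$[0]: bad value
invalid input: not JSON, or not a number
```

```bash

python3 -m handwheel '[{"tx":0,"ty":0,"tz":0,"roll":-0.12},{"tx":0,"ty":0,"tz":0,"roll":-0.12},{"tx":0,"ty":0,"tz":0,"roll":-0.12},{"tx":0,"ty":0,"tz":0,"roll":-0.12},{"tx":0,"ty":0,"tz":0,"roll":-0.12},{"tx":0,"ty":0,"tz":0,"roll":-0.12},{"tx":0,"ty":0,"tz":0,"roll":-0.12},{"tx":0,"ty":0,"tz":0,"roll":-0.12},{"tx":0,"ty":0,"tz":0,"roll":-0.12},{"tx":0,"ty":0,"tz":0,"roll":-0.12},{"tx":0,"ty":0,"tz":0,"roll":-0.12},{"tx":0,"ty":0,"tz":0,"roll":-0.12}]' | head -3
python3 -m handwheel '[{"tx":0,"ty":0,"tz":0,"roll":-0.12},{"tx":0,"ty":0,"tz":0,"roll":-0.12},{"tx":0,"ty":0,"tz":0,"roll":-0.12},{"tx":0,"ty":0,"tz":0,"roll":-0.12},{"tx":0,"ty":0,"tz":0,"roll":-0.12},{"tx":0,"ty":0,"tz":0,"roll":-0.12},{"tx":0,"ty":0,"tz":0,"roll":-0.12},{"tx":0,"ty":0,"tz":0,"roll":-0.12},{"tx":0,"ty":0,"tz":0,"roll":-0.12},{"tx":0,"ty":0,"tz":0,"roll":-0.12},{"tx":0,"ty":0,"tz":0,"roll":-0.047},{"tx":0,"ty":0,"tz":0,"roll":0}]' | head -3
```

```text
t: 1.18
tool_pos: [0.2041, -0.5903, 0.2305]
tool_rot: [-1.828, -2.553, -0.001]
t: 2.18
tool_pos: [0.2041, -0.5903, 0.2306]
tool_rot: [-0.002, -3.141, -0.002]
```

```bash

python3 -m handwheel '[{"tx":-19.6,"ty":29,"tz":0,"roll":0},{"tx":-19.6,"ty":29,"tz":0,"roll":0},{"tx":-19.6,"ty":29,"tz":0,"roll":0},{"tx":-19.6,"ty":29,"tz":0,"roll":0},{"tx":-19.6,"ty":29,"tz":0,"roll":0},{"tx":-19.6,"ty":29,"tz":0,"roll":0},{"tx":-19.6,"ty":29,"tz":0,"roll":0},{"tx":-19.6,"ty":29,"tz":0,"roll":0},{"tx":-19.6,"ty":29,"tz":0,"roll":0},{"tx":-19.6,"ty":29,"tz":0,"roll":0}]' | head -3
python3 -m handwheel '[{"tx":-2,"ty":30,"tz":0,"roll":0},{"tx":-2,"ty":30,"tz":0,"roll":0},{"tx":-2,"ty":30,"tz":0,"roll":0},{"tx":-2,"ty":30,"tz":0,"roll":0},{"tx":-2,"ty":30,"tz":0,"roll":0},{"tx":-2,"ty":30,"tz":0,"roll":0},{"tx":-2,"ty":30,"tz":0,"roll":0},{"tx":-2,"ty":30,"tz":0,"roll":0},{"tx":-2,"ty":30,"tz":0,"roll":0},{"tx":-2,"ty":30,"tz":0,"roll":0}]' | head -3
python3 -m handwheel '[{"tx":-5,"ty":35,"tz":0,"roll":0},{"tx":-5,"ty":35,"tz":0,"roll":0},{"tx":-5,"ty":35,"tz":0,"roll":0},{"tx":-5,"ty":35,"tz":0,"roll":0},{"tx":-5,"ty":35,"tz":0,"roll":0},{"tx":-5,"ty":35,"tz":0,"roll":0},{"tx":-5,"ty":35,"tz":0,"roll":0},{"tx":-10,"ty":35,"tz":0,"roll":0},{"tx":-10,"ty":35,"tz":0,"roll":0},{"tx":-10,"ty":35,"tz":0,"roll":0},{"tx":-10,"ty":35,"tz":0,"roll":0},{"tx":0,"ty":0,"tz":0,"roll":0}]' | head -5
```

```text
t: 3.02
tool_pos: [0.4012, -0.2994, 0.2311]
tool_rot: [-0.006, -3.142, -0.0]
t: 3.85
tool_pos: [0.4209, 0.0004, 0.2312]
tool_rot: [0.006, 3.141, -0.0]
t: 4.85
tool_pos: [0.4971, 0.3884, 0.2295]
tool_rot: [0.001, -3.14, -0.002]
contact_force: [-0.8, -1.2, -0.3]
opening: 0.0842
```

```bash

python3 -m handwheel '[{"tx":-4,"ty":13.2,"tz":15,"roll":0},{"tx":-4,"ty":13.2,"tz":15,"roll":0},{"tx":-4,"ty":13.2,"tz":15,"roll":0},{"tx":-3.4,"ty":13.3,"tz":15,"roll":0},{"tx":0,"ty":0,"tz":12,"roll":0},{"tx":0,"ty":0,"tz":12,"roll":0},{"tx":0,"ty":0,"tz":12,"roll":0},{"tx":0,"ty":0,"tz":12,"roll":0},{"tx":0,"ty":0,"tz":12,"roll":0},{"tx":0,"ty":0,"tz":8,"roll":0},{"tx":0,"ty":0,"tz":0,"roll":0}]'
python3 -m handwheel '[{"tx":0,"ty":0,"tz":0,"roll":0},{"tx":0,"ty":0,"tz":0,"roll":0},{"tx":0,"ty":0,"tz":0,"roll":0},{"tx":0,"ty":0,"tz":0,"roll":0},{"tx":0,"ty":0,"tz":0,"roll":0},{"tx":0,"ty":0,"tz":0,"roll":0},{"tx":0,"ty":0,"tz":0,"roll":0},{"tx":0,"ty":0,"tz":0,"roll":0},{"tx":0,"ty":0,"tz":0,"roll":0},{"tx":0,"ty":0,"tz":0,"roll":0}]' 15 40
```

```text
t: 5.77
tool_pos: [0.5112, 0.4354, 0.1005]
tool_rot: [-0.004, -3.138, 0.004]
contact_force: [-0.5, -0.8, 0.9]
opening: 0.0849
grip_force: 0.0
t: 6.6
tool_pos: [0.5129, 0.4373, 0.1043]
tool_rot: [0.003, 3.14, 0.002]
contact_force: [0.4, 1.4, 5.0]
opening: 0.0251
grip_force: 39.7
```

```bash

python3 -m handwheel '[{"tx":0,"ty":0,"tz":-10,"roll":0},{"tx":0,"ty":0,"tz":-10,"roll":0},{"tx":0,"ty":0,"tz":-10,"roll":0},{"tx":0,"ty":0,"tz":0,"roll":0},{"tx":0,"ty":0,"tz":0,"roll":0}]'
python3 - <<'E'
from h import *
o,im,d=snap('scene'); P=cloud('scene',d)
cv2.imwrite('pics/g1.png',cv2.resize(im[90:290,170:370,::-1],None,fx=3,fy=3,interpolation=cv2.INTER_CUBIC))
E
```

```text
t: 7.02
tool_pos: [0.5128, 0.4368, 0.1342]
tool_rot: [0.003, 3.14, 0.001]
contact_force: [0.0, 0.5, -4.4]
opening: 0.025
grip_force: 39.5
```

View pics/g1.png

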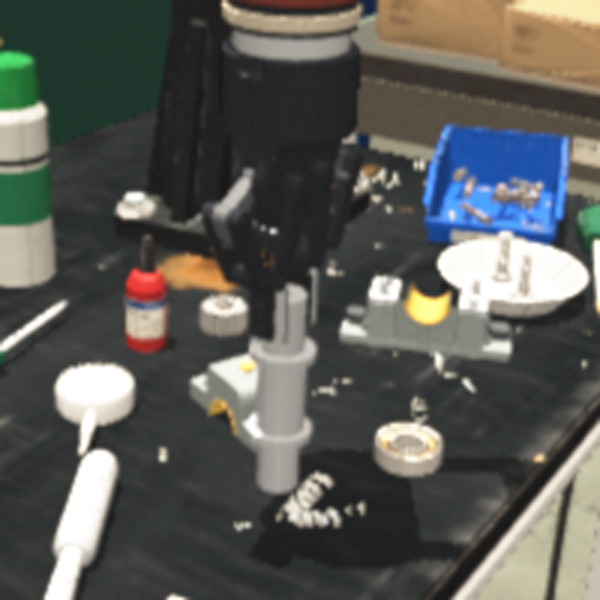

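The shaft is gripped (about 4.4 N of weight) and hangs straight, with the fingertips just above the upper collar. I'll carry it to the clear spot near (0.565, 0.25) and touch its foot down.

```bash

python3 -m handwheel '[{"tx":0,"ty":0,"tz":-20,"roll":0},{"tx":0,"ty":0,"tz":-20,"roll":0},{"tx":-7.5,"ty":-26.8,"tz":0,"roll":0},{"tx":-7.5,"ty":-26.8,"tz":0,"roll":0},{"tx":-7.5,"ty":-26.8,"tz":0,"roll":0},{"tx":-7.5,"ty":-26.8,"tz":0,"roll":0},{"tx":-7.5,"ty":-26.8,"tz":0,"roll":0},{"tx":-7.5,"ty":-26.8,"tz":0,"roll":0},{"tx":-7.5,"ty":-26,"tz":0,"roll":0},{"tx":0,"ty":0,"tz":20,"roll":0},{"tx":0,"ty":0,"tz":20,"roll":0},{"tx":0,"ty":0,"tz":0,"roll":0}]'
python3 -m handwheel '[{"tx":0,"ty":0,"tz":14,"roll":0},{"tx":0,"ty":0,"tz":9,"roll":0},{"tx":0,"ty":0,"tz":6,"roll":0},{"tx":0,"ty":0,"tz":2,"roll":0},{"tx":0,"ty":0,"tz":0,"roll":0}]' - 20
```

```text
t: 8.07
tool_pos: [0.5612, 0.2479, 0.1276]
tool_rot: [-0.005, -3.132, 0.005]
contact_force: [-2.7, -1.1, -6.9]
opening: 0.0245
grip_force: 40.2
t: 8.48
tool_pos: [0.5655, 0.2509, 0.1044]
tool_rot: [0.002, 3.14, 0.002]
contact_force: [-2.1, 0.8, 2.1]
opening: 0.0251
grip_force: 41.0
```

```bash

python3 -m handwheel '[{"tx":0,"ty":0,"tz":0,"roll":0},{"tx":0,"ty":0,"tz":0,"roll":0},{"tx":7,"ty":0,"tz":0,"roll":0},{"tx":7,"ty":0,"tz":0,"roll":0},{"tx":7.6,"ty":0,"tz":0,"roll":0},{"tx":10.6,"ty":0,"tz":1.7,"roll":0},{"tx":10.6,"ty":0,"tz":1.7,"roll":0},{"tx":10.2,"ty":0,"tz":3.5,"roll":0},{"tx":10.2,"ty":0,"tz":3.5,"roll":0},{"tx":0,"ty":0,"tz":0,"roll":0}]' 15 20
python3 - <<'E'
from h import *
o,im,d=snap('scene'); print(o['tool_pos'],o['contact_force'],o['wrist_torque'])
cv2.imwrite('pics/g2.png',cv2.resize(im[90:290,200:400,::-1],None,fx=3,fy=3,interpolation=cv2.INTER_CUBIC))
E
```

```text
t: 9.32
tool_pos: [0.4984, 0.25, 0.0914]
tool_rot: [-0.001, -3.138, 0.001]
contact_force: [-1.6, 0.5, 7.8]
opening: 0.0248
grip_force: 43.9
[0.49841264 0.24995016 0.09137539] [-1.64891047  0.52780214  7.75967951] [0.14799217 0.00722254 0.0240152 ]
```

View pics/g2.png

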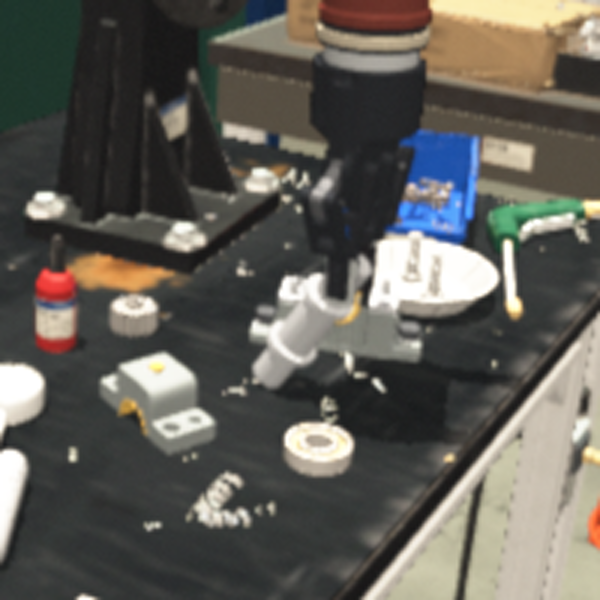

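The shaft has tilted about 30° in the grip, with its foot on the bench. I'll continue the arc.

```bash

python3 -m handwheel '[{"tx":9.5,"ty":0,"tz":5.2,"roll":0},{"tx":9.4,"ty":0,"tz":5.2,"roll":0},{"tx":8.4,"ty":0,"tz":6.8,"roll":0},{"tx":8.4,"ty":0,"tz":6.8,"roll":0},{"tx":7,"ty":0,"tz":8.1,"roll":0},{"tx":7,"ty":0,"tz":8.1,"roll":0},{"tx":5.5,"ty":0,"tz":9.3,"roll":0},{"tx":5.5,"ty":0,"tz":9.3,"roll":0},{"tx":0,"ty":0,"tz":0,"roll":0}]'
python3 -m handwheel '[{"tx":3.6,"ty":0,"tz":9,"roll":0},{"tx":3.6,"ty":0,"tz":9,"roll":0},{"tx":2,"ty":0,"tz":5,"roll":0},{"tx":1,"ty":0,"tz":3,"roll":0},{"tx":0,"ty":0,"tz":0,"roll":0}]'

```

```text
t: 10.12
tool_pos: [0.4373, 0.249, 0.0296]
tool_rot: [-0.002, -3.136, 0.003]
contact_force: [-3.3, -0.3, 0.2]
opening: 0.0249
grip_force: 40.7
t: 10.53
tool_pos: [0.4304, 0.2498, 0.0066]
tool_rot: [-0.003, -3.141, 0.001]
contact_force: [0.1, -0.2, 1.5]
opening: 0.025
grip_force: 39.8
```

```bash

python3 -m handwheel '[{"tx":0,"ty":0,"tz":0,"roll":0},{"tx":0,"ty":0,"tz":0,"roll":0},{"tx":0,"ty":0,"tz":0,"roll":0},{"tx":0,"ty":0,"tz":-5,"roll":0},{"tx":0,"ty":0,"tz":-10,"roll":0},{"tx":0,"ty":0,"tz":-15,"roll":0},{"tx":0,"ty":0,"tz":-15,"roll":0},{"tx":0,"ty":0,"tz":-15,"roll":0},{"tx":0,"ty":0,"tz":-15,"roll":0},{"tx":0,"ty":0,"tz":-15,"roll":0},{"tx":0,"ty":0,"tz":0,"roll":0},{"tx":0,"ty":0,"tz":0,"roll":0}]' 10 120
python3 - <<'E'
from h import *
o,im,d=snap('scene'); print(o['tool_pos'],o['contact_force'],o['wrist_torque'])
cv2.imwrite('pics/g3.png',cv2.resize(im[90:290,200:400,::-1],None,fx=3,fy=3,interpolation=cv2.INTER_CUBIC))
P=cloud('scene',d); np.save('P3.npy',P)
m=(P[...,2]>.06)&(P[...,2]<.14)&(abs(P[...,1]-.25)<.03)&(P[...,0]>.455)&(P[...,0]<.62)
q=P[m];print(len(q),q.min(0),q.max(0))
A=np.c_[q[:,0],np.ones(len(q))];print('slope',np.linalg.lstsq(A,q[:,2],rcond=None)[0],'yslope',np.linalg.lstsq(A,q[:,1],rcond=None)[0])
for a in np.arange(.45,.60,.008):
    s=q[(q[:,0]>=a)&(q[:,0]<a+.008)]
    if len(s):print(round(a,3),len(s),s[:,2].max().round(4),s[:,2].min().round(4),s[:,1].mean().round(4))
E
```

```text
t: 11.53
tool_pos: [0.4304, 0.2501, 0.0976]
tool_rot: [0.003, 3.141, 0.001]
contact_force: [0.6, 0.5, -4.3]
opening: 0.0231
grip_force: 117.8
[0.43042032 0.25009004 0.09761246] [ 0.64224711  0.46912726 -4.28877796] [-0.03707228  0.2140655  -0.00168537]
597 [0.4552503  0.23516513 0.08354022] [0.55381842 0.27254002 0.1321062 ]
slope [-0.15143156  0.18546519] yslope [-0.03574668  0.27931213]
0.45 30 0.1234 0.0931 0.2613
0.458 63 0.1321 0.0962 0.2643
0.466 50 0.1294 0.0994 0.2619
0.474 48 0.1253 0.0971 0.2615
0.482 47 0.123 0.0949 0.2617
0.49 49 0.1218 0.0944 0.2616
0.498 46 0.1208 0.0915 0.2614
0.506 79 0.1225 0.0835 0.2618
0.514 40 0.1229 0.0891 0.2607
0.522 37 0.1141 0.0903 0.2606
0.53 38 0.1135 0.0902 0.2605
0.538 38 0.1115 0.0869 0.2596
0.546 32 0.1107 0.0869 0.2594
```

View pics/g3.png

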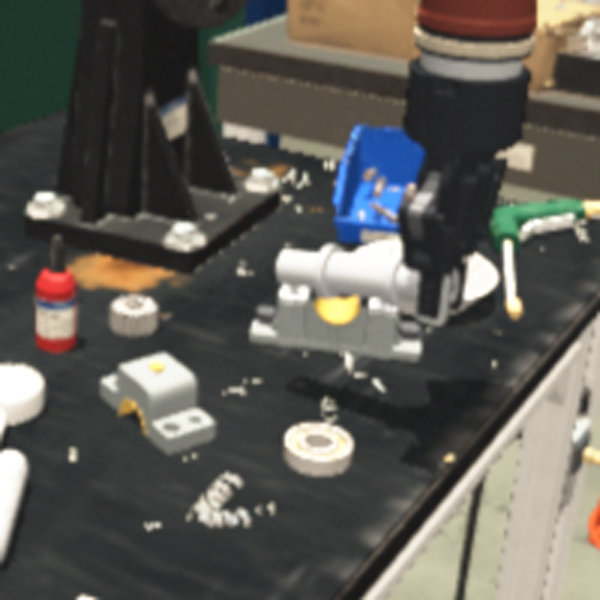

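It's held nearly level with a sag of about 0.15 rad, and the grip sits 57 mm from the shaft's middle. Now I'll raise it, yaw to the block and move over it.

```bash

python3 -m handwheel '[{"tx":0,"ty":0,"tz":-15,"roll":0},{"tx":0,"ty":0,"tz":-15,"roll":0},{"tx":0,"ty":0,"tz":0,"roll":0.12},{"tx":0,"ty":0,"tz":0,"roll":0.12},{"tx":0,"ty":0,"tz":0,"roll":0.12},{"tx":0,"ty":0,"tz":0,"roll":0.12},{"tx":0,"ty":0,"tz":0,"roll":0.12},{"tx":0,"ty":0,"tz":0,"roll":0.12},{"tx":0,"ty":0,"tz":0,"roll":0.12},{"tx":0,"ty":0,"tz":0,"roll":0.12},{"tx":0,"ty":0,"tz":0,"roll":0.12},{"tx":0,"ty":0,"tz":0,"roll":0.12}]'
python3 -m handwheel '[{"tx":0,"ty":0,"tz":0,"roll":0.004},{"tx":0,"ty":0,"tz":0,"roll":0},{"tx":0,"ty":0,"tz":0,"roll":0}]'
cat >> h.py <<'E'
def need(x,y,yaw):
    o=ctrl.get_obs();M=R.from_rotvec(o['tool_rot']).as_matrix()
    cy=np.degrees(np.arctan2(M[1,0],M[0,0]))
    v=M.T@np.r_[x-o['tool_pos'][0],y-o['tool_pos'][1],0]*1000
    print('pos',o['tool_pos'].round(4),'yaw',cy.round(2),'need tool mm',v.round(1),'roll',-np.radians((yaw-cy+180)%360-180).round(4),'F',o['contact_force'].round(1),'M',o['wrist_torque'].round(2),'grip',round(o['grip_force'],1),round(o['opening'],4))
E
python3 -c "
from h import *
need(.5292,.2116,111)"
```

```text
t: 12.58
tool_pos: [0.4292, 0.2496, 0.125]
tool_rot: [-1.783, -2.584, 0.004]
contact_force: [-0.2, -0.2, -3.4]
opening: 0.0234
grip_force: 117.7
t: 12.83
tool_pos: [0.4299, 0.2499, 0.1261]
tool_rot: [-1.778, -2.589, 0.002]
contact_force: [0.7, 1.5, -4.2]
opening: 0.0228
grip_force: 117.8
pos [0.4299 0.2499 0.1261] yaw 111.06 need tool mm [-71.4  78.9  -0.1] roll 0.001 F [ 0.7  1.5 -4.2] M [ 0.25  0.11 -0.01] grip 117.8 0.0228
```

```bash

python3 -m handwheel '[{"tx":-11.9,"ty":13.2,"tz":0,"roll":0},{"tx":-11.9,"ty":13.2,"tz":0,"roll":0},{"tx":-11.9,"ty":13.2,"tz":0,"roll":0},{"tx":-11.9,"ty":13.2,"tz":0,"roll":0},{"tx":-11.9,"ty":13.2,"tz":0,"roll":0},{"tx":-11.9,"ty":12.9,"tz":0,"roll":0},{"tx":0,"ty":0,"tz":0,"roll":0},{"tx":0,"ty":0,"tz":0,"roll":0},{"tx":0,"ty":0,"tz":0,"roll":0}]'>/dev/null
python3 - <<'E'
from h import *
need(.5292,.2116,111)
c=np.array([.5487,.1607]);by=np.array([-.358,.934]);bx=np.array([.934,.358])
for n in('top','scene'):
    o,im,d=snap(n);P=cloud(n,d)
    s=(P[...,:2]-c)@by; l=(P[...,:2]-c)@bx
    m=(P[...,2]>.085)&(P[...,2]<.18)&(abs(l)<.03)&(s<.03)&(s>-.1)
    for a in np.arange(-.08,.03,.006):
        k=m&(s>=a)&(s<a+.006)
        if k.sum()>3: print(n,round(a*1e3),k.sum(),'z',P[k][:,2].max().round(4),'l',(l[k].min()*1e3).round(1),(l[k].max()*1e3).round(1))
    if n=='top': cv2.imwrite('pics/g4.png',cv2.resize(im[130:270,230:400,::-1],None,fx=4,fy=4,interpolation=cv2.INTER_CUBIC))
E
```

```text
pos [0.529  0.2115 0.1265] yaw 110.96 need tool mm [-0.   0.2 -0. ] roll -0.0008 F [ 0.4  0.1 -4. ] M [ 0.22  0.14 -0.03] grip 118.2 0.0231
scene -32 21 z 0.1518 l -5.1 16.4
scene -26 5 z 0.1482 l -2.8 11.7
scene 16 5 z 0.1599 l -8.5 5.4
scene 22 38 z 0.1603 l -9.8 13.9
```

View pics/g4.png

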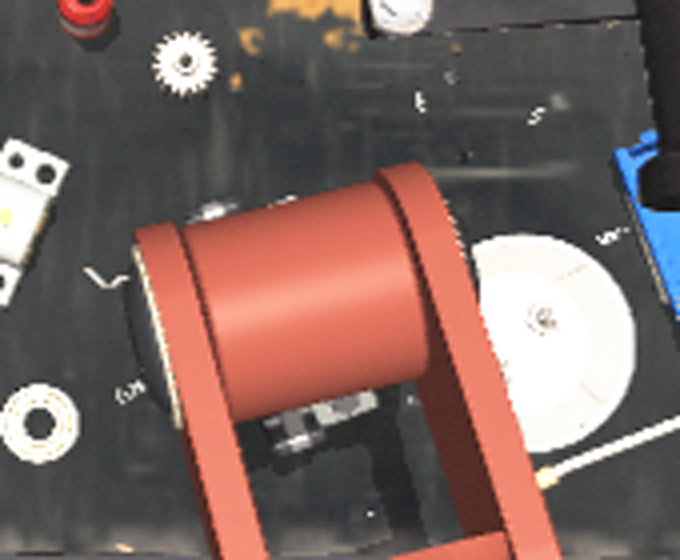

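The top view is blocked by the arm, but the scene depth puts the collars as expected either side of the block. I'll lower it in stages and watch the force.

```bash

python3 -m handwheel '[{"tx":0,"ty":0,"tz":12,"roll":0},{"tx":0,"ty":0,"tz":12,"roll":0},{"tx":0,"ty":0,"tz":12,"roll":0},{"tx":0,"ty":0,"tz":12,"roll":0},{"tx":0,"ty":0,"tz":12,"roll":0},{"tx":0,"ty":0,"tz":8,"roll":0},{"tx":0,"ty":0,"tz":6,"roll":0},{"tx":0,"ty":0,"tz":4,"roll":0},{"tx":0,"ty":0,"tz":4,"roll":0},{"tx":0,"ty":0,"tz":0,"roll":0},{"tx":0,"ty":0,"tz":0,"roll":0}]' >/dev/null; python3 -c "
from h import *
need(.5292,.2116,111)"
python3 -m handwheel '[{"tx":0,"ty":0,"tz":2,"roll":0},{"tx":0,"ty":0,"tz":2,"roll":0},{"tx":0,"ty":0,"tz":2,"roll":0},{"tx":0,"ty":0,"tz":0,"roll":0},{"tx":0,"ty":0,"tz":0,"roll":0}]' >/dev/null; python3 -c "
from h import *
need(.5292,.2116,111)"
```

```text
pos [0.53   0.2115 0.0454] yaw 110.91 need tool mm [ 0.3 -0.7 -0. ] roll -0.0015 F [-0.8 -0.6 -4. ] M [ 0.25  0.09 -0.01] grip 118.3 0.0231
pos [0.5295 0.2114 0.039 ] yaw 110.91 need tool mm [ 0.3 -0.2  0. ] roll -0.0015 F [ 0.5  0.6 -3.8] M [ 0.18  0.07 -0.02] grip 118.3 0.023
```

```bash

python3 -m handwheel '[{"tx":0,"ty":0,"tz":1.5,"roll":0},{"tx":0,"ty":0,"tz":1.5,"roll":0},{"tx":0,"ty":0,"tz":0,"roll":0},{"tx":0,"ty":0,"tz":0,"roll":0}]' >/dev/null; python3 -c "
from h import *
need(.5292,.2116,111)"
python3 -m handwheel '[{"tx":0,"ty":0,"tz":1.5,"roll":0},{"tx":0,"ty":0,"tz":1.5,"roll":0},{"tx":0,"ty":0,"tz":0,"roll":0},{"tx":0,"ty":0,"tz":0,"roll":0}]' >/dev/null; python3 - <<'E'
from h import *
need(.5292,.2116,111)
c=np.array([.5487,.1607]);by=np.array([-.358,.934]);bx=np.array([.934,.358])
n='scene';o,im,d=snap(n);P=cloud(n,d)
cv2.imwrite('pics/g5.png',cv2.resize(im[110:230,240:400,::-1],None,fx=4.5,fy=4.5,interpolation=cv2.INTER_CUBIC))
s=(P[...,:2]-c)@by; l=(P[...,:2]-c)@bx
m=(P[...,2]>.05)&(P[...,2]<.12)&(abs(l)<.022)&(s<.03)&(s>-.1)
for a in np.arange(-.08,.03,.006):
    k=m&(s>=a)&(s<a+.006)
    if k.sum()>3: print(n,round(a*1e3),k.sum(),'z',P[k][:,2].max().round(4),'l',(l[k].min()*1e3).round(1),(l[k].max()*1e3).round(1))
E
```

```text
pos [0.5295 0.2115 0.0359] yaw 110.91 need tool mm [ 0.3 -0.3  0. ] roll -0.0015 F [-0.2 -0.  -3.8] M [ 0.27  0.12 -0.03] grip 118.3 0.0229
pos [0.5298 0.2114 0.0334] yaw 110.91 need tool mm [ 0.4 -0.5 -0. ] roll -0.0016 F [-1.6 -0.5 -0.5] M [-0.11  0.3  -0.15] grip 118.4 0.023
scene -32 20 z 0.0606 l -2.7 17.2
scene -26 8 z 0.0565 l -3.1 16.5
scene -14 5 z 0.0587 l -1.7 10.2
scene -8 6 z 0.0592 l -4.7 7.1
scene 16 5 z 0.0671 l -4.3 9.8
scene 22 38 z 0.0683 l -8.0 13.8
```

View pics/g5.png

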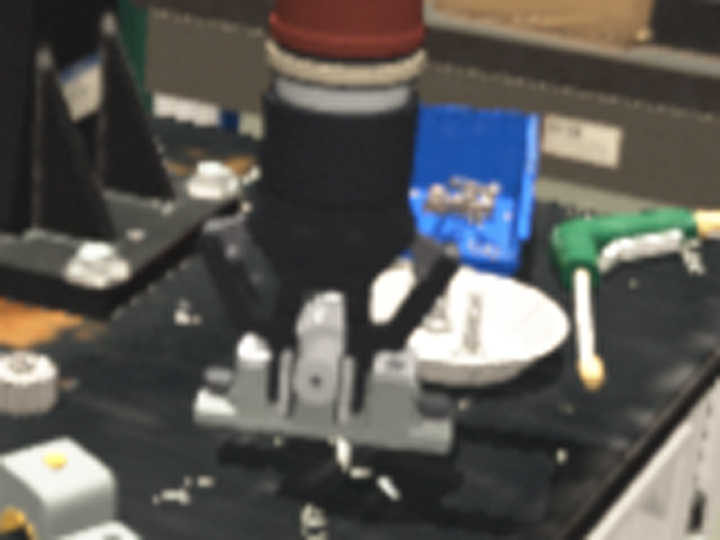

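The shaft lies between the joint faces with its far journal edge just touching. I'll ease the grip and lower to level it.

```bash

python3 -m handwheel '[{"tx":0,"ty":0,"tz":0,"roll":0},{"tx":0,"ty":0,"tz":0,"roll":0},{"tx":0,"ty":0,"tz":1,"roll":0},{"tx":0,"ty":0,"tz":1,"roll":0},{"tx":0,"ty":0,"tz":1,"roll":0},{"tx":0,"ty":0,"tz":1,"roll":0},{"tx":0,"ty":0,"tz":0,"roll":0}]' 15 40 >/dev/null; python3 -c "
from h import *
need(.5292,.2116,111)"
python3 -m handwheel '[{"tx":0,"ty":0,"tz":1,"roll":0},{"tx":0,"ty":0,"tz":1,"roll":0},{"tx":0,"ty":0,"tz":1,"roll":0},{"tx":0,"ty":0,"tz":0.5,"roll":0},{"tx":0,"ty":0,"tz":0,"roll":0}]' >/dev/null; python3 - <<'E'
from h import *
need(.5292,.2116,111)
c=np.array([.5487,.1607]);by=np.array([-.358,.934]);bx=np.array([.934,.358])
n='scene';o,im,d=snap(n);P=cloud(n,d)
s=(P[...,:2]-c)@by; l=(P[...,:2]-c)@bx
m=(P[...,2]>.05)&(P[...,2]<.12)&(abs(l)<.022)&(s<.03)&(s>-.1)
for a in np.arange(-.08,.03,.006):
    k=m&(s>=a)&(s<a+.006)
    if k.sum()>3: print(n,round(a*1e3),k.sum(),'z',P[k][:,2].max().round(4),'l',(l[k].min()*1e3).round(1),(l[k].max()*1e3).round(1))
E
```

```text
pos [0.5298 0.2119 0.0299] yaw 110.9 need tool mm [-0.1 -0.7 -0. ] roll -0.0017 F [-5.6  0.4  6.6] M [-0.23  0.74 -0.32] grip 119.2 0.0231
pos [0.5299 0.2123 0.0275] yaw 110.89 need tool mm [-0.4 -0.9 -0. ] roll -0.0019 F [-9.1  3.2 11.6] M [-0.35  1.19 -0.48] grip 119.8 0.0226
scene -32 9 z 0.056 l 2.3 17.1
scene -26 8 z 0.0566 l -0.9 14.1
scene -20 4 z 0.0566 l -1.5 10.6
scene -14 4 z 0.0583 l 0.2 12.6
scene -8 7 z 0.0584 l -2.8 11.7
scene -2 5 z 0.0583 l -5.7 8.7
scene 4 4 z 0.0593 l -6.2 0.9
scene 22 38 z 0.0646 l -8.6 15.3
scene 28 6 z 0.0635 l -7.9 15.5
```

```bash

python3 -m handwheel '[{"tx":0,"ty":-0.8,"tz":0,"roll":0},{"tx":0,"ty":-0.8,"tz":0,"roll":0},{"tx":0,"ty":0,"tz":0,"roll":0},{"tx":0,"ty":0,"tz":0,"roll":0}]' >/dev/null; python3 -c "
from h import *
need(.5292,.2116,111)"
```

```text
pos [0.5297 0.212  0.0281] yaw 110.93 need tool mm [-0.2 -0.6 -0. ] roll -0.0013 F [-6.1  3.4 10.2] M [-0.2   0.61 -0.26] grip 119.6 0.0229
```

```bash

python3 -m handwheel '[{"tx":0,"ty":-0.8,"tz":0,"roll":0},{"tx":0,"ty":-0.8,"tz":0,"roll":0},{"tx":0,"ty":0,"tz":0.5,"roll":0},{"tx":0,"ty":0,"tz":0,"roll":0}]' >/dev/null; python3 -c "
from h import *
need(.5292,.2116,111)"
python3 -m handwheel '[{"tx":0,"ty":0,"tz":0,"roll":0},{"tx":0,"ty":0,"tz":0,"roll":0},{"tx":0,"ty":0,"tz":0,"roll":0},{"tx":0,"ty":0,"tz":0,"roll":0}]' 36 20 >/dev/null; python3 - <<'E'
from h import *
need(.5292,.2116,111)
c=np.array([.5487,.1607]);by=np.array([-.358,.934]);bx=np.array([.934,.358])
n='scene';o,im,d=snap(n);P=cloud(n,d)
s=(P[...,:2]-c)@by; l=(P[...,:2]-c)@bx
m=(P[...,2]>.05)&(P[...,2]<.12)&(abs(l)<.022)&(s<.03)&(s>-.1)
for a in np.arange(-.08,.03,.006):
    k=m&(s>=a)&(s<a+.006)
    if k.sum()>3: print(n,round(a*1e3),k.sum(),'z',P[k][:,2].max().round(4),'l',(l[k].min()*1e3).round(1),(l[k].max()*1e3).round(1))
E
```

```text
pos [0.5294 0.2116 0.0281] yaw 110.95 need tool mm [ 0.  -0.2 -0. ] roll -0.0008 F [-3.8  3.4  8.6] M [-0.08  0.25 -0.18] grip 119.5 0.0232
pos [0.5267 0.2101 0.0247] yaw 110.91 need tool mm [ 0.5  2.9 -0. ] roll -0.0015 F [-0.3 -0.5 -0.2] M [-0.03  0.03 -0.  ] grip 0.0 0.0359
scene -26 10 z 0.056 l -11.0 16.5
scene -20 11 z 0.0567 l -11.6 10.6
scene -14 7 z 0.0568 l -12.3 9.9
scene -8 11 z 0.0568 l -12.6 7.1
scene -2 12 z 0.0567 l -11.0 11.0
scene 4 7 z 0.0571 l -11.5 8.2
scene 22 35 z 0.0619 l -18.3 15.7
scene 28 16 z 0.0603 l -16.0 12.6
```

The shaft is released and level in the bore. I'll open wider, rise, turn to the cap's yaw and check with the top camera.

```bash

python3 -m handwheel '[{"tx":0,"ty":0,"tz":0,"roll":0},{"tx":0,"ty":0,"tz":0,"roll":0},{"tx":0,"ty":0,"tz":-5,"roll":0},{"tx":0,"ty":0,"tz":-10,"roll":0},{"tx":0,"ty":0,"tz":-20,"roll":0},{"tx":0,"ty":0,"tz":-20,"roll":0},{"tx":0,"ty":0,"tz":-20,"roll":0},{"tx":0,"ty":0,"tz":-20,"roll":0},{"tx":0,"ty":0,"tz":-20,"roll":0}]' 60 >/dev/null
python3 -m handwheel '[{"tx":14,"ty":12,"tz":0,"roll":0.12},{"tx":14,"ty":12,"tz":0,"roll":0.12},{"tx":14,"ty":12,"tz":0,"roll":0.12},{"tx":14,"ty":12,"tz":0,"roll":0.12},{"tx":14,"ty":12,"tz":0,"roll":0.12},{"tx":14,"ty":12,"tz":0,"roll":0.12},{"tx":0,"ty":0,"tz":0,"roll":0.05},{"tx":0,"ty":0,"tz":0,"roll":0}]' >/dev/null
python3 - <<'E'
from h import *
need(.602,.345,67.1)
n='top';o,im,d=snap(n);P=cloud(n,d)
def rect(n,u0,u1,v0,v1,z0,z1):
    q=P[v0:v1,u0:u1].reshape(-1,3);q=q[(q[:,2]>z0)&(q[:,2]<z1)]
    print(n,len(q),q.mean(0).round(4),cv2.minAreaRect((q[:,:2]*1000).astype(np.float32)) if len(q)>5 else '')
rect('joint',280,340,170,245,.042,.052);rect('all',280,340,170,245,.04,.08)
rect('shaft+dow',280,340,185,235,.054,.08)
cv2.imwrite('pics/g6.png',cv2.resize(im[130:270,200:400,::-1],None,fx=3.8,fy=3.8,interpolation=cv2.INTER_CUBIC))
E
```

```text
pos [0.5925 0.2976 0.1412] yaw 66.79 need tool mm [47.3 -9.9  0. ] roll -0.0055 F [-0.3  0.1 -0.1] M [ 0.02  0.   -0.01] grip 0.0 0.0602
joint 143 [0.5567 0.1473 0.0479] ((554.6348876953125, 157.21327209472656), (119.86772155761719, 83.0479507446289), 77.94409942626953)
all 532 [0.5551 0.1458 0.0555] ((554.4461059570312, 157.37771606445312), (121.14981842041016, 84.15411376953125), 79.42259979248047)
shaft+dow 347 [0.5542 0.146  0.0591] ((539.5464477539062, 152.68905639648438), (55.621212005615234, 131.63304138183594), 26.38882064819336)
```

View pics/g6.png

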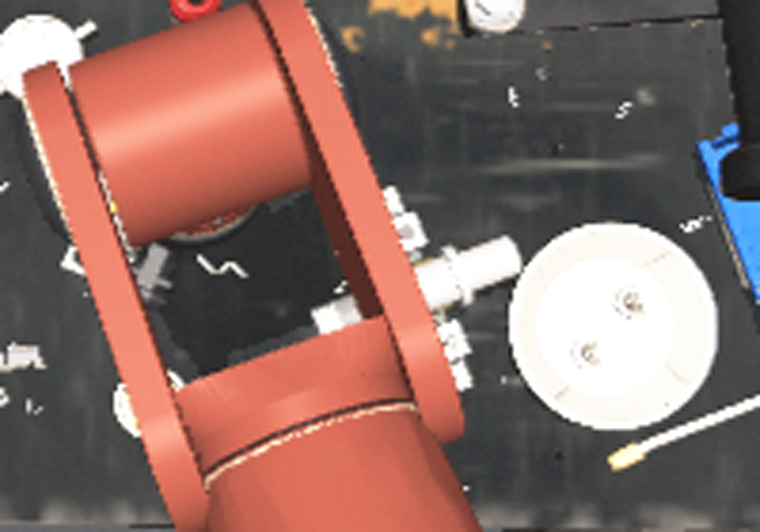

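The shaft lies straight across the block, clear of the dish (ends at crop (313,320) and (520,258)). Now for the cap.

```bash

python3 -m handwheel '[{"tx":12,"ty":-2.5,"tz":0,"roll":-0.005},{"tx":12,"ty":-2.5,"tz":0,"roll":0},{"tx":12,"ty":-2.5,"tz":0,"roll":0},{"tx":11.3,"ty":-2.4,"tz":0,"roll":0},{"tx":0,"ty":0,"tz":20,"roll":0},{"tx":0,"ty":0,"tz":20,"roll":0},{"tx":0,"ty":0,"tz":20,"roll":0},{"tx":0,"ty":0,"tz":20,"roll":0},{"tx":0,"ty":0,"tz":14,"roll":0},{"tx":0,"ty":0,"tz":10,"roll":0},{"tx":0,"ty":0,"tz":10,"roll":0},{"tx":0,"ty":0,"tz":0,"roll":0}]' >/dev/null
python3 -c "
from h import *
need(.602,.345,67.1)"
python3 -m handwheel '[{"tx":0,"ty":0,"tz":2,"roll":0},{"tx":0,"ty":0,"tz":2,"roll":0},{"tx":0,"ty":0,"tz":2,"roll":0},{"tx":0,"ty":0,"tz":1.5,"roll":0},{"tx":0,"ty":0,"tz":0,"roll":0},{"tx":0,"ty":0,"tz":0,"roll":0}]' >/dev/null
python3 -c "
from h import *
need(.602,.345,67.1)"
```

```text
pos [0.5999 0.3442 0.0238] yaw 67.1 need tool mm [ 1.6  1.6 -0. ] roll -0.0 F [-0.3 -1.1 -0.3] M [-0.01  0.04 -0.04] grip 0.0 0.06
pos [0.6012 0.3444 0.0189] yaw 67.08 need tool mm [0.9 0.5 0. ] roll -0.0004 F [ 0.5 -0.3  0.2] M [-0.01  0.01  0.04] grip 0.0 0.06
```

```bash

python3 -m handwheel '[{"tx":0.5,"ty":0.3,"tz":1.5,"roll":0},{"tx":0.4,"ty":0.2,"tz":1.5,"roll":0},{"tx":0,"ty":0,"tz":0,"roll":0},{"tx":0,"ty":0,"tz":0,"roll":0},{"tx":0,"ty":0,"tz":0,"roll":0}]' >/dev/null
python3 -c "
from h import *
need(.602,.345,67.1)"
python3 -m handwheel '[{"tx":0,"ty":0,"tz":0,"roll":0},{"tx":0,"ty":0,"tz":0,"roll":0},{"tx":0,"ty":0,"tz":0,"roll":0},{"tx":0,"ty":0,"tz":0,"roll":0},{"tx":0,"ty":0,"tz":0,"roll":0},{"tx":0,"ty":0,"tz":0,"roll":0}]' 40 80 >/dev/null
python3 -c "
from h import *
need(.602,.345,67.1)"
```

```text
pos [0.6018 0.345  0.0155] yaw 67.08 need tool mm [ 0.1  0.2 -0. ] roll -0.0003 F [ 0.1 -0.  -0.1] M [-0.02 -0.01 -0.  ] grip 0.0 0.0601
pos [0.6022 0.3452 0.0162] yaw 67.08 need tool mm [-0.3 -0.1 -0. ] roll -0.0004 F [-0.3  0.6  4.2] M [ 0.07  0.22 -0.  ] grip 84.9 0.0479
```

Cap gripped. I'll lift it, yaw to the block and move over the dowels.

```bash

python3 -m handwheel '[{"tx":0,"ty":0,"tz":-5,"roll":0},{"tx":0,"ty":0,"tz":-15,"roll":0},{"tx":0,"ty":0,"tz":-20,"roll":0},{"tx":0,"ty":0,"tz":-20,"roll":0},{"tx":0,"ty":0,"tz":-20,"roll":0},{"tx":0,"ty":0,"tz":-20,"roll":-0.12},{"tx":0,"ty":0,"tz":0,"roll":-0.12},{"tx":0,"ty":0,"tz":0,"roll":-0.12},{"tx":0,"ty":0,"tz":0,"roll":-0.12},{"tx":0,"ty":0,"tz":0,"roll":-0.12},{"tx":0,"ty":0,"tz":0,"roll":-0.12},{"tx":0,"ty":0,"tz":0,"roll":-0.047}]' - 110
python3 -m handwheel '[{"tx":0,"ty":0,"tz":0,"roll":0},{"tx":0,"ty":0,"tz":0,"roll":0}]' >/dev/null
python3 -c "
from h import *
need(.5482,.1605,111)"
```

```text
t: 22.72
tool_pos: [0.601, 0.3446, 0.115]
tool_rot: [-1.772, -2.593, 0.003]
contact_force: [-0.5, 0.6, -2.7]
opening: 0.0471
grip_force: 114.6
pos [0.6013 0.3447 0.1151] yaw 110.95 need tool mm [-153.1 -115.4    0.2] roll -0.0009 F [ 0.1 -0.  -2.7] M [-0.02  0.01 -0.02] grip 114.6 0.0465
```

```bash

python3 -m handwheel '[{"tx":-17,"ty":-12.8,"tz":0,"roll":0},{"tx":-17,"ty":-12.8,"tz":0,"roll":0},{"tx":-17,"ty":-12.8,"tz":0,"roll":0},{"tx":-17,"ty":-12.8,"tz":0,"roll":0},{"tx":-17,"ty":-12.8,"tz":0,"roll":0},{"tx":-17,"ty":-12.8,"tz":0,"roll":0},{"tx":-17,"ty":-12.8,"tz":0,"roll":0},{"tx":-17,"ty":-12.8,"tz":0,"roll":0},{"tx":-17,"ty":-13,"tz":0,"roll":0},{"tx":0,"ty":0,"tz":0,"roll":0},{"tx":0,"ty":0,"tz":0,"roll":0},{"tx":0,"ty":0,"tz":0,"roll":0}]' >/dev/null
python3 - <<'E'
from h import *
need(.5482,.1605,111)
n='scene';o,im,d=snap(n);P=cloud(n,d)
cv2.imwrite('pics/g7.png',cv2.resize(im[120:220,260:380,::-1],None,fx=6,fy=6,interpolation=cv2.INTER_CUBIC))
c=np.array([.5487,.1607]);by=np.array([-.358,.934]);bx=np.array([.934,.358])
s=(P[...,:2]-c)@by*1e3; l=(P[...,:2]-c)@bx*1e3;z=P[...,2]*1e3
def st(n,m):
    print(n,m.sum(),'l',np.percentile(l[m],[1,50,99]).round(1),'s',np.percentile(s[m],[1,50,99]).round(1),'z',np.percentile(z[m],[1,50,99]).round(1)) if m.sum() else print(n,0)
b=(abs(l)<60)&(abs(s)<40)
st('cap front ears',b&(z>98)&(z<112))
st('cap front L',b&(z>98)&(z<112)&(l<-26)); st('cap front R',b&(z>98)&(z<112)&(l>26))
st('block front',b&(z>15)&(z<42)); st('blk L',b&(z>26)&(z<42)&(l<-20)); st('blk R',b&(z>26)&(z<42)&(l>20))
st('collar',b&(s>15)&(z>45)&(z<80)&(abs(l)<25))
E
```

```text
pos [0.5491 0.1611 0.1158] yaw 110.98 need tool mm [-0.2 -1.1 -0. ] roll -0.0004 F [-1.  -0.3 -4.3] M [ 0.05 -0.01 -0.02] grip 114.8 0.0465
cap front ears 263 l [-47.2 -15.1  48.4] s [-18.4  19.6  23.7] z [ 98.3 108.3 111.8]
cap front L 101 l [-47.5 -37.1 -26.7] s [-18.7  15.9  23.7] z [ 98.3 108.7 111.4]
cap front R 95 l [26.7 38.6 48.5] s [-18.   18.5  23.1] z [ 98.5 108.6 111.3]
block front 348 l [-57.5 -15.6  57.5] s [-26.4  19.6  29.5] z [15.2 28.2 41.9]
blk L 84 l [-48.4 -33.5 -21.2] s [-15.   19.1  23.1] z [26.5 34.8 41.9]
blk R 68 l [21.9 34.3 46.8] s [-19.   20.3  23.7] z [26.7 35.3 41.9]
collar 87 l [-18.5  -1.5  17.3] s [21.5 28.1 38.7] z [45.9 54.  62. ]
```

View pics/g7.png

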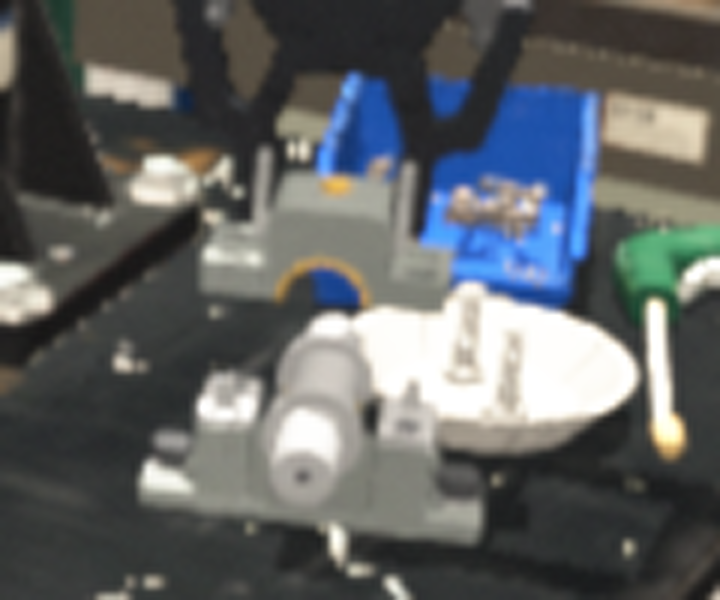

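The view shows the cap level and square above the block, with the shaft lying clean in the bore. The cap is about 1.1 mm off in +x, so I'll correct that and descend.

```bash

python3 -m handwheel '[{"tx":0,"ty":-0.6,"tz":6,"roll":0},{"tx":0,"ty":-0.6,"tz":8,"roll":0},{"tx":0,"ty":0,"tz":8,"roll":0},{"tx":0,"ty":0,"tz":6,"roll":0},{"tx":0,"ty":0,"tz":4,"roll":0},{"tx":0,"ty":0,"tz":3,"roll":0},{"tx":0,"ty":0,"tz":0,"roll":0},{"tx":0,"ty":0,"tz":0,"roll":0},{"tx":0,"ty":0,"tz":0,"roll":0}]' >/dev/null
python3 -c "
from h import *
need(.5482,.1605,111)"
python3 -m handwheel '[{"tx":0,"ty":0,"tz":1.5,"roll":0},{"tx":0,"ty":0,"tz":1.5,"roll":0},{"tx":0,"ty":0,"tz":1.5,"roll":0},{"tx":0,"ty":0,"tz":1.5,"roll":0},{"tx":0,"ty":0,"tz":0,"roll":0},{"tx":0,"ty":0,"tz":0,"roll":0}]' >/dev/null
python3 -c "
from h import *
need(.5482,.1605,111)"
```

```text
pos [0.5483 0.1604 0.081 ] yaw 111.03 need tool mm [ 0.1 -0.1 -0. ] roll 0.0005 F [-0.1  0.1 -3.9] M [ 0.03  0.03 -0.01] grip 114.8 0.0466
pos [0.5478 0.1603 0.0744] yaw 111.03 need tool mm [ 0.   0.4 -0. ] roll 0.0005 F [ 0.6 -0.2 -3. ] M [ 0.01  0.02 -0.01] grip 114.8 0.0465
```

```bash

python3 -m handwheel '[{"tx":0,"ty":0,"tz":1.5,"roll":0},{"tx":0,"ty":0,"tz":1.5,"roll":0},{"tx":0,"ty":0,"tz":1.5,"roll":0},{"tx":0,"ty":0,"tz":1.5,"roll":0},{"tx":0,"ty":0,"tz":0,"roll":0},{"tx":0,"ty":0,"tz":0,"roll":0}]' >/dev/null
python3 -c "
from h import *
need(.5482,.1605,111)"
python3 -m handwheel '[{"tx":0,"ty":0,"tz":1.5,"roll":0},{"tx":0,"ty":0,"tz":1.5,"roll":0},{"tx":0,"ty":0,"tz":1.5,"roll":0},{"tx":0,"ty":0,"tz":1,"roll":0},{"tx":0,"ty":0,"tz":0,"roll":0},{"tx":0,"ty":0,"tz":0,"roll":0}]' >/dev/null
python3 -c "
from h import *
need(.5482,.1605,111)"
```

```text
pos [0.5478 0.1604 0.0684] yaw 111.03 need tool mm [-0.   0.4 -0. ] roll 0.0005 F [-0.   0.3 -4.3] M [0.04 0.04 0.02] grip 114.8 0.0468
pos [0.5478 0.1604 0.063 ] yaw 111.02 need tool mm [-0.   0.4 -0. ] roll 0.0004 F [ 2.  -0.3 -3.6] M [ 0.02 -0.07 -0.01] grip 114.8 0.0466
```

```bash

python3 -m handwheel '[{"tx":0,"ty":0,"tz":1,"roll":0},{"tx":0,"ty":0,"tz":1,"roll":0},{"tx":0,"ty":0,"tz":0,"roll":0},{"tx":0,"ty":0,"tz":0,"roll":0}]' >/dev/null
python3 -c "
from h import *
need(.5482,.1605,111)"
python3 -m handwheel '[{"tx":0,"ty":0,"tz":1,"roll":0},{"tx":0,"ty":0,"tz":1,"roll":0},{"tx":0,"ty":0,"tz":0,"roll":0},{"tx":0,"ty":0,"tz":0,"roll":0},{"tx":0,"ty":0,"tz":0,"roll":0}]' >/dev/null
python3 -c "
from h import *
need(.5482,.1605,111)"
```

```text
pos [0.5482 0.1605 0.0624] yaw 111.03 need tool mm [ 0.1 -0.  -0. ] roll 0.0006 F [-4.2 -1.   6.5] M [-0.22  0.85 -0.  ] grip 115.9 0.0468
pos [0.5486 0.1605 0.0624] yaw 111.04 need tool mm [ 0.1 -0.4 -0. ] roll 0.0008 F [-9.2 -0.9 15.3] M [-0.38  1.58 -0.01] grip 117.0 0.0469
```

```bash

python3 -m handwheel '[{"tx":0.3,"ty":-1,"tz":0,"roll":0},{"tx":0,"ty":0,"tz":0,"roll":0},{"tx":0,"ty":0,"tz":0,"roll":0},{"tx":0,"ty":0,"tz":0,"roll":0},{"tx":0,"ty":0,"tz":0,"roll":0},{"tx":0,"ty":0,"tz":0,"roll":0}]' >/dev/null
python3 - <<'E'
from h import *
need(.5482,.1605,111)
n='scene';o,im,d=snap(n)
cv2.imwrite('pics/g8.png',cv2.resize(im[120:220,260:380,::-1],None,fx=6,fy=6,interpolation=cv2.INTER_CUBIC))
need(.5482,.1605,111)
E
```

```text
pos [0.5485 0.1605 0.0624] yaw 111.04 need tool mm [ 0.1 -0.3 -0. ] roll 0.0007 F [-4.  -1.6 12.1] M [-0.27  1.19 -0.01] grip 116.6 0.0469
pos [0.5486 0.1605 0.0624] yaw 111.04 need tool mm [ 0.1 -0.3 -0. ] roll 0.0007 F [-4.8 -0.9 11.9] M [-0.32  1.17 -0.02] grip 116.6 0.047
```

View pics/g8.png

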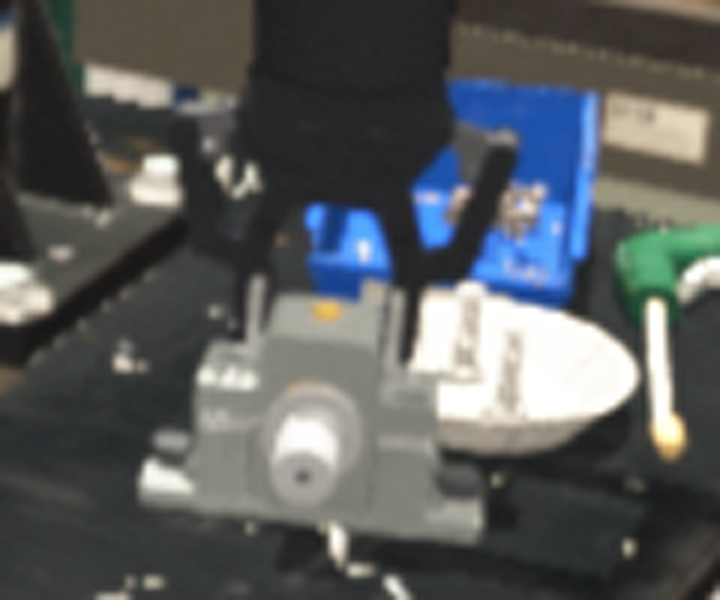

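The cap sits flush on the joint face, with the shaft seated between its collars. I'll add slightly more push and hand in.

```bash

python3 -m handwheel '[{"tx":0,"ty":-0.2,"tz":0.8,"roll":0},{"tx":0,"ty":0,"tz":0,"roll":0},{"tx":0,"ty":0,"tz":0,"roll":0},{"tx":0,"ty":0,"tz":0,"roll":0},{"tx":0,"ty":0,"tz":0,"roll":0},{"tx":0,"ty":0,"tz":0,"roll":0}]'
python3 -c "
from h import *
print(ctrl.finish_job())"
```

```text
t: 27.98
tool_pos: [0.5486, 0.1605, 0.0624]
tool_rot: [1.777, 2.588, 0.003]
contact_force: [-5.6, -0.6, 16.2]
opening: 0.0469
grip_force: 117.1
the job is handed in; nothing more can be done
None
```

The job is handed in at about 28 s of the 64 s: the shaft lies released in the half bore with its collars astride the block, and the cap is on both dowels, looks flush in the last picture and is held down with about 16 N; the hand-in returned no verdict.

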